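# Move the office stamps to the clean rack in the same order

## Robot

A 7-joint arm with a two-finger parallel gripper is mounted at the origin on the work surface. World frame = base frame: x ahead of the robot, y to its left, z up, the work surface at z = 0. Lengths are in mm, angles in rad, forces in N, time in s.
With the tool pointing down it reaches from about 400 to 875 mm from the base axis. Payload 4.4 kg.
Tool frame: the origin (TCP) lies at the very end of the fingers, on their centre line; the grasp point (between the pads) lies 19 mm behind it; z points along the fingers, y is the direction in which the jaws open and shut (so a half turn about z gives the same grasp; the last joint's range is limited). The gripper opens to 85 mm and grips with 20 to 120 N. Pads are 22 mm wide; open, the fingers measure 114 mm over their backs; the gripper's body (76 mm by 85 mm) begins 54 mm behind the grasp point. The pads swing forward as they close: fully open they stand 13 mm farther back than shut.
Start: joints at [-1.289, 0.628, 0.038, 1.517, -0.027, 0.996, -0.02], TCP at [221.517, 611.104, 231.313] pointing down, gripper open.
Joint ranges: [-3.06, 3.06], [-0.37, 2.12], [-1.25, 1.32], [0.18, 2.47], [-1.1, 4.24], [0.23, 1.98], [-2.94, 2.94]. Speed limits (rad/s): [2.57, 2.57, 3.14, 3.14, 3.14, 3.14, 3.14].

## Interface

Orientations are given as [roll, pitch, yaw] about the fixed x, y, z axes, in that order (R = Rz(yaw) Ry(pitch) Rx(roll)).
In Python, from cell import ctrl, eyes gives the robot as it stands.
- The arm moves only by the tool move_arm, never from a script. Its argument "increments" is a list of rows, each a list of 6 numbers: the shift along the tool's x, y, z in cm, then the turn, a rotation vector about the tool's x, y, z in degrees. In form: [[x, y, z, wx, wy, wz], ...]. A call has 1 to 20 rows; each row is the pose to reach, as a shift and turn from the pose commanded when the call began, along the tool's axes at that moment; what a row does not reach only later rows make up. A row lasts 1/10 s, in which the tool goes at most 50 mm and 8.59 degrees, less where a joint would pass 70% of its speed; a pose out of reach is approached as far as the arm can. A call with a gripper value outside its range is refused whole. "grip" is the opening, from -1 (shut) to 1 (fully open), set as the call begins (left out, the last holds). The fingers move at their own pace and stop on an object; the grip force is fixed at half the most. Time passes only in rows, so rows that repeat a pose let the fingers close. It gives the time, the measured TCP pose, the force and the opening at its end, in the units of the state.
- ctrl.read_state(): the state, without advancing time (a new reading comes with each control period).
- eyes.get_image(name): name is "scene" or "top"; returns the picture (384x512x3 uint8, red, green, blue); there is no depth.
- eyes.calibration(name): a dict with "fx", "fy", "cx", "cy" (pixels), "dist" ([k1, k2, p1, p2, k3] as OpenCV has them; the pictures are not rectified), "pose" (4x4, takes a point from camera to world coordinates). Camera axes: x right, y up, looking along -z (the intrinsics and any distortion apply to the point x, -y, -z); pixel columns grow to the right and rows downward; lengths in mm; the calibration is good to about 2 mm. A picture is of the moment at which its call begins. calibration takes no time and is no camera call.
- ctrl.finish_job(): hands the job in, once; it reports no verdict.
The state is a dict: "clock": time; "qpos": joint angles; "qd": joint speeds; "tau": joint torques, N m; "eef_pos": TCP position; "tool_rot": TCP orientation; "force": force on the tool from outside, world axes, zero at the start; "torque": the same for the moment, N m; "width": finger opening in mm.
Only numpy, scipy, OpenCV 4.12 (cv2) and the standard library are available. Lean on these libraries where they do the work, as an engineer would, in place of code of your own. Each camera call takes 0.05 s, during which the arm holds its last target. There are 200 camera calls.

## Task

The desk is being disinfected and the black stamp rack has to go for cleaning: move its four hand stamps to the new wooden rack, one to a place, in the same order counted from the yellow end (the stamp next to the black rack's yellow end goes next to the wooden rack's yellow end, and so on). Keep every stamp upright, leave each one let go and standing on the floor of its place, and do not disturb the other things on the desk.

Things in the scene. Friction and masses are not known exactly. Their poses are not given: they have to be found in the camera images.
- red_stamp (a point): Hand stamp with a red handle, 85 mm tall, 70 g, a loose upright body of revolution: round foot 34 mm across and 18 mm high (steel over black rubber), black neck 16 mm across, then a straight red cylinder handle 26 mm across from 40 to 85 mm above its underside, to be gripped from above by that handle. The point is its centre, on its axis 42.5 mm above its underside; its z points up.
- blue_stamp (a point): Hand stamp with a blue handle, 85 mm tall, 70 g, a loose upright body of revolution: round foot 34 mm across and 18 mm high (steel over black rubber), black neck 16 mm across, then a straight blue cylinder handle 26 mm across from 40 to 85 mm above its underside, to be gripped from above by that handle. The point is its centre, on its axis 42.5 mm above its underside; its z points up.
- green_stamp (a point): Hand stamp with a green handle, 85 mm tall, 70 g, a loose upright body of revolution: round foot 34 mm across and 18 mm high (steel over black rubber), black neck 16 mm across, then a straight green cylinder handle 26 mm across from 40 to 85 mm above its underside, to be gripped from above by that handle. The point is its centre, on its axis 42.5 mm above its underside; its z points up.
- white_stamp (a point): Hand stamp with a white handle, 85 mm tall, 70 g, a loose upright body of revolution: round foot 34 mm across and 18 mm high (steel over black rubber), black neck 16 mm across, then a straight white cylinder handle 26 mm across from 40 to 85 mm above its underside, to be gripped from above by that handle. The point is its centre, on its axis 42.5 mm above its underside; its z points up.
- oldrack: Old black rack, fixed: four places in a row along its own x, middles at x = -87, -29, 29, 87 mm, y = 0, each 54 x 54 mm inside, floor 6 mm above the desk, walls 4 mm thick, tops 14 mm above the desk. Yellow block (24 x 62 x 18 mm) at its -x end: its yellow end. 62 mm wide, 260 long. Origin: midway between the places, at desk level. At the start each place holds a stamp.
- newrack: New pale wooden rack, fixed, same shape and sizes as the black one: yellow block at its own -x end, places at x = -87, -29, 29, 87 mm; empty at the start, without tiles, so a stamp stands on its floor, 6 mm above the desk. Origin: midway between the places, at desk level. Either rack may be on the left; the yellow ends point different ways.
- tile_red: Red tile, 51 x 51 x 3 mm, fixed on the floor of one place of the black rack; at the start the red stamp stands on it (within 4 mm of its middle), so it still shows where that stamp stood after it has gone. Origin: centre of its underside, 6 mm above the desk.
- tile_blue: Blue tile, 51 x 51 x 3 mm, fixed on the floor of one place of the black rack; at the start the blue stamp stands on it (within 4 mm of its middle), so it still shows where that stamp stood after it has gone. Origin: centre of its underside, 6 mm above the desk.
- tile_green: Green tile, 51 x 51 x 3 mm, fixed on the floor of one place of the black rack; at the start the green stamp stands on it (within 4 mm of its middle), so it still shows where that stamp stood after it has gone. Origin: centre of its underside, 6 mm above the desk.
- tile_white: White tile, 51 x 51 x 3 mm, fixed on the floor of one place of the black rack; at the start the white stamp stands on it (within 4 mm of its middle), so it still shows where that stamp stood after it has gone. Origin: centre of its underside, 6 mm above the desk.
- sprayer: Bystander: orange pump spray bottle with black pump, 92 mm across, 222 mm tall, loose, to be left alone. Origin: centre of its underside.
- pencup: Bystander: clear cup of coloured pens, 76 mm across, about 150 mm tall with the pens, loose, to be left alone. Origin: centre of its underside.
- mouse: Bystander: black computer mouse, about 75 x 62 x 35 mm, loose, to be left alone. Origin: on its underside.
- notepad: Bystander: white block of note paper, 66 x 66 x 30 mm, loose, to be left alone. Origin: centre of its underside.
There are look-alikes about, which are no part of the job. Of the things that look like the part that bears white_stamp, the smaller one is meant. Of the things that look like the part that bears red_stamp, the smallest one is meant.

How it is judged:
By the outcome, as a careful person would: the job done as asked, in the order asked, and still so for the second after the job is handed in, with the robot touching nothing.
It also fails if it takes over 106 s, if anything falls off the work surface, if the arm or the gripper's body presses on something with over 40 N, if the wrist force passes 120 N, or if a joint passes its speed limit or range.

## Working session

There is one attempt and no reset: what is moved stays moved. The work goes in short steps, Python scripts to look and compute and a tool call to move; the robot and the scene stay as the last step left them, time stands still between calls to the robot, and variables do not carry over. Pictures are saved under pics/ and viewed, about 12 in all and at most 16, crops included, and the job is handed in when it is done.

Besides the shell and the picture viewer there is one more tool, called as name(argument=value, ...) on one line, values as JSON. move_arm: Moves the arm, as the interface text tells. Its arguments: {"type":"object","properties":{"increments":{"type":"array","items":{"type":"array","items":{"type":"number"}}},"grip":{"type":"number"}},"required":["increments"]}

```bash
mkdir -p pics; ls; python3 - <<'E'
from cell import ctrl, eyes
import cv2
s=ctrl.read_state();print({k:s[k] for k in('clock','eef_pos','tool_rot','width','force')})
for n in('top','scene'):
    im=eyes.get_image(n);cv2.imwrite(f'pics/{n}0.png',cv2.resize(im[:,:,::-1],(800,600),interpolation=cv2.INTER_CUBIC))
    print(n,eyes.calibration(n))
E
```

```text
pics
{'clock': 0.0, 'eef_pos': array([221.25673174, 610.50488391, 230.37477253]), 'tool_rot': array([-3.13965737e+00,  1.13801754e-06,  2.79379895e+00]), 'width': 85.34554499583844, 'force': array([-0.3051508 ,  0.31424558, -0.40076364])}
top {'fx': 395.279942727421, 'fy': 395.279942727421, 'cx': 246.75222153987158, 'cy': 191.88233226075062, 'dist': array([-0.09844144,  0.        ,  0.        ,  0.        ,  0.        ]), 'pose': array([[-2.49566298e-02,  9.85098506e-01, -1.70170798e-01,
         3.59537219e+02],
       [-9.99682973e-01, -2.40244174e-02,  7.53537128e-03,
         9.40200528e+00],
       [ 3.33482871e-03,  1.70304906e-01,  9.85385771e-01,
         1.12113910e+03],
       [ 0.00000000e+00,  0.00000000e+00,  0.00000000e+00,
         1.00000000e+00]])}
scene {'fx': 397.6184313422462, 'fy': 397.6184313422462, 'cx': 260.3742678769006, 'cy': 191.538574176407, 'dist': array([-0.06669593,  0.        ,  0.        ,  0.        ,  0.        ]), 'pose': array([[ 3.32250997e-01, -6.17404870e-01,  7.13036115e-01,
         1.38690116e+03],
       [ 9.42949682e-01,  2.00332903e-01, -2.65918454e-01,
        -2.85045284e+02],
       [ 2.13347534e-02,  7.60708850e-01,  6.48742533e-01,
         8.22091702e+02],
       [ 0.00000000e+00,  0.00000000e+00,  0.00000000e+00,
         1.00000000e+00]])}
```

View pics/top0.png

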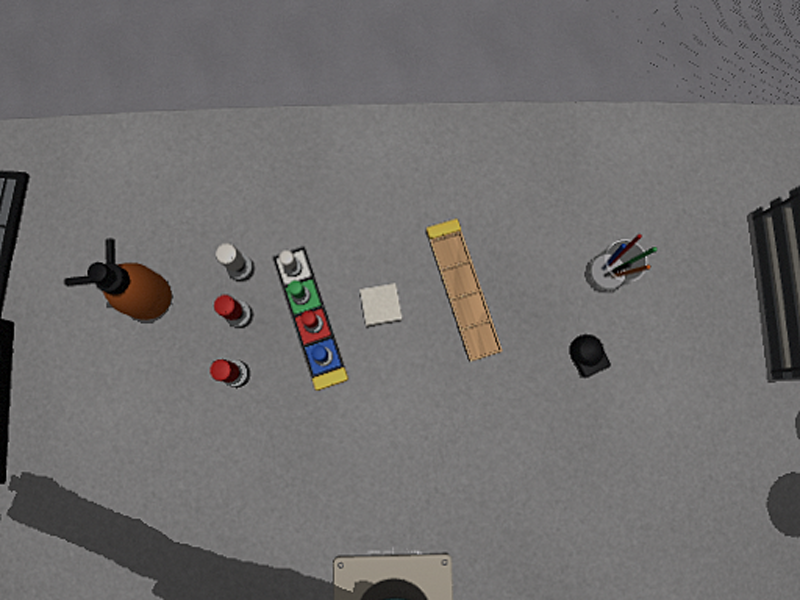

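View pics/scene0.png

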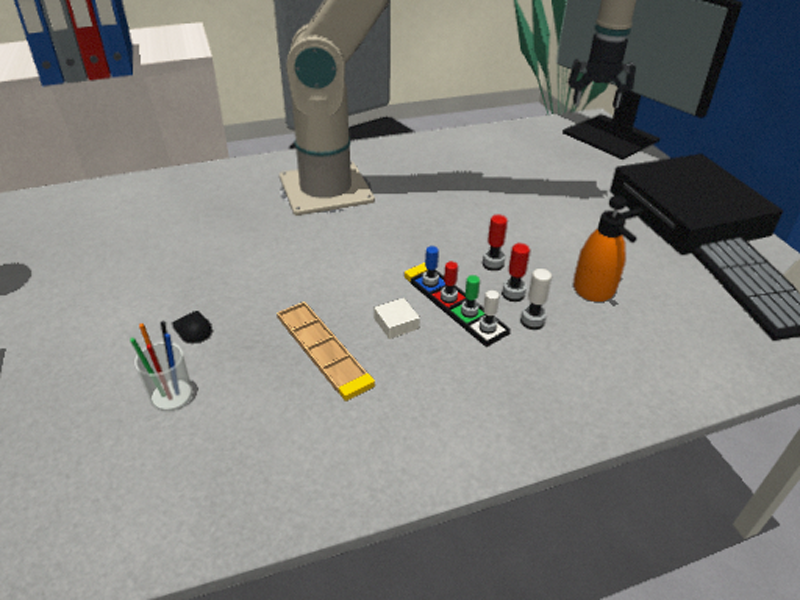

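```bash
cat > h.py <<'E'
import numpy as np, cv2
from cell import ctrl, eyes
def ray(n,uv,z):
    "world points at heights z for pixels uv (original picture pixels)"
    c=eyes.calibration(n);K=np.array([[c['fx'],0,c['cx']],[0,c['fy'],c['cy']],[0,0,1]])
    p=cv2.undistortPoints(np.array(uv,float).reshape(-1,1,2),K,c['dist']).reshape(-1,2)
    d=np.c_[p[:,0],-p[:,1],-np.ones(len(p))]@c['pose'][:3,:3].T;o=c['pose'][:3,3]
    return o+d*((np.asarray(z)-o[2])/d[:,2])[:,None]
def proj(n,P):
    c=eyes.calibration(n);K=np.array([[c['fx'],0,c['cx']],[0,c['fy'],c['cy']],[0,0,1]])
    q=(np.array(P,float).reshape(-1,3)-c['pose'][:3,3])@c['pose'][:3,:3]*[1,-1,-1]
    return cv2.projectPoints(q,np.zeros(3),np.zeros(3),K,c['dist'])[0].reshape(-1,2)
def crop(n,name,x,y,w,h,k):
    im=eyes.get_image(n)[y:y+h,x:x+w,::-1]
    cv2.imwrite(f'pics/{name}.png',cv2.resize(im,None,fx=k,fy=k,interpolation=cv2.INTER_CUBIC))
E
python3 - <<'E'
from h import *
crop('top','c1',130,135,198,118,4)
print(ray('top',np.array([[140,310],[118,290],[235,375],[240,315],[240,268]])/1.5625,[0,0,0,0,0]).round())
E
```

```text
[[545. 459.   0.]
 [584. 503.   0.]
 [421. 278.   0.]
 [531. 270.   0.]
 [620. 271.   0.]]
```

View pics/c1.png

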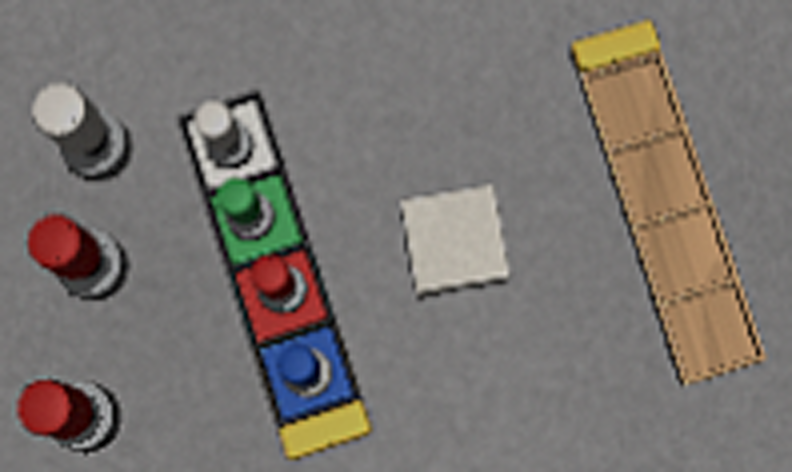

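```bash
python3 - <<'E'
from h import *
f=lambda p:np.array(p,float)/4+[130-.375,135-.375]
T=ray('top',f([[213,120],[239,198],[274,276],[302,366]]),[94]*4);print('stamps w g r b',T.round(1))
B=ray('top',f([[180,118],[259,93],[285,457],[370,430],[268,183-5]]),[14,14,18,18,14]);print(B.round(1))
N=ray('top',f([[684,384],[763,359],[572,43],[653,20],[580,68],[661,48]]),[14,14,18,18,18,18]);print(N.round(1))
for C in(B,N):
    a=C[:2].mean(0);b=C[2:4].mean(0);u=(b-a)[:2];L=np.hypot(*u);u/=L
    print('len',L,'yaw of -x dir',np.degrees(np.arctan2(u[1],u[0])),'widths',np.hypot(*(C[1]-C[0])[:2]),np.hypot(*(C[3]-C[2])[:2]))
    m=(a+b)[:2]/2
    o=m-u*12
    print('origin',o.round(1),'places from yellow',[(o+u*k).round(1) for k in(87,29,-29,-87)])
E
```

```text
stamps w g r b [[615.1 170.6  94. ]
 [561.5 153.1  94. ]
 [508.7 130.   94. ]
 [449.2 112.1  94. ]]
[[637.1 207.1  14. ]
 [654.2 149.8  14. ]
 [392.9 132.1  18. ]
 [410.2  72.8  18. ]
 [591.3 143.4  14. ]]
[[ 436.8 -147.3   14. ]
 [ 452.9 -204.    14. ]
 [ 684.9  -77.4   18. ]
 [ 701.  -137.    18. ]
 [ 666.   -82.5   18. ]
 [ 679.7 -141.8   18. ]]
len 255.63708348019995 yaw of -x dir -162.7085453006373 widths 59.707402774990136 61.70564261311453
origin [535.1 144. ] places from yellow [array([452. , 118.2]), array([507.4, 135.4]), array([562.7, 152.6]), array([618.1, 169.9])]
len 257.36631127991234 yaw of -x dir 15.429492930137686 widths 58.88363825338981 61.75906390631026
origin [ 557.3 -144.6] places from yellow [array([ 641.2, -121.5]), array([ 585.3, -136.9]), array([ 529.4, -152.3]), array([ 473.5, -167.8])]
```

```bash
cat >> h.py <<'E'
from scipy.spatial.transform import Rotation as Ro
def go(*targets,yaw=196.4):
    s=ctrl.read_state();R=Ro.from_euler('xyz',s['tool_rot']);G=Ro.from_euler('xyz',[180,0,yaw],degrees=True)
    w=(R.inv()*G).as_rotvec(degrees=True).round(1)
    print('t',round(s['clock'],2),'at',s['eef_pos'].round(1),'rpy',np.degrees(s['tool_rot']).round(1),'w',round(s['width'],1))
    for t in targets: print(t,(R.inv().apply(np.array(t)-s['eef_pos'])/10).round(2),w)
E
python3 -c "
from h import *
go([450,114,180])"
```

```text
t 0.15 at [221.4 610.7 230.6] rpy [-179.9    0.   160.1] w 85.4
[450, 114, 180] [-38.42 -38.89   5.12] [ -0.1  -0.  -36.3]
```

move_arm(increments=[[-38.4,-38.9,5.1,0,0,-36.3],[-38.4,-38.9,5.1,0,0,-36.3],[-38.4,-38.9,5.1,0,0,-36.3],[-38.4,-38.9,5.1,0,0,-36.3],[-38.4,-38.9,5.1,0,0,-36.3],[-38.4,-38.9,5.1,0,0,-36.3],[-38.4,-38.9,5.1,0,0,-36.3],[-38.4,-38.9,5.1,0,0,-36.3],[-38.4,-38.9,5.1,0,0,-36.3],[-38.4,-38.9,5.1,0,0,-36.3],[-38.4,-38.9,5.1,0,0,-36.3],[-38.4,-38.9,5.1,0,0,-36.3],[-38.4,-38.9,5.1,0,0,-36.3],[-38.4,-38.9,5.1,0,0,-36.3],[-38.4,-38.9,5.1,0,0,-36.3],[-38.4,-38.9,5.1,0,0,-36.3]], grip=0.3)

```text
clock: 1.75
eef_pos: [449.5, 116.0, 180.4]
tool_rot: [3.141, 0.0, -2.853]
force: [-0.9, -0.1, 0.3]
width: 55.4
```

```bash
python3 -c "
from h import *
go([450,114,130],[450,114,55])
print(ctrl.read_state()['qpos'].round(2))
crop('scene','c2',220,60,200,150,4);im=eyes.get_image('top');cv2.imwrite('pics/c2t.png',cv2.resize(im[120:270,100:300,::-1],None,fx=4,fy=4,interpolation=cv2.INTER_CUBIC))
print(proj('scene',[[450,114,94],[450,114,49]]))"
```

```text
t 1.75 at [449.5 116.  180.4] rpy [ 180.     0.  -163.5] w 55.4
[450, 114, 130] [ 0.01 -0.21  5.04] [0.  0.  0.1]
[450, 114, 55] [ 1.000e-02 -2.100e-01  1.254e+01] [0.  0.  0.1]
[-0.22  0.45 -0.13  2.07  0.1   0.63  1.45]
[[276.14221005 158.21605017]
 [275.48646148 169.63612114]]
```

View pics/c2.png

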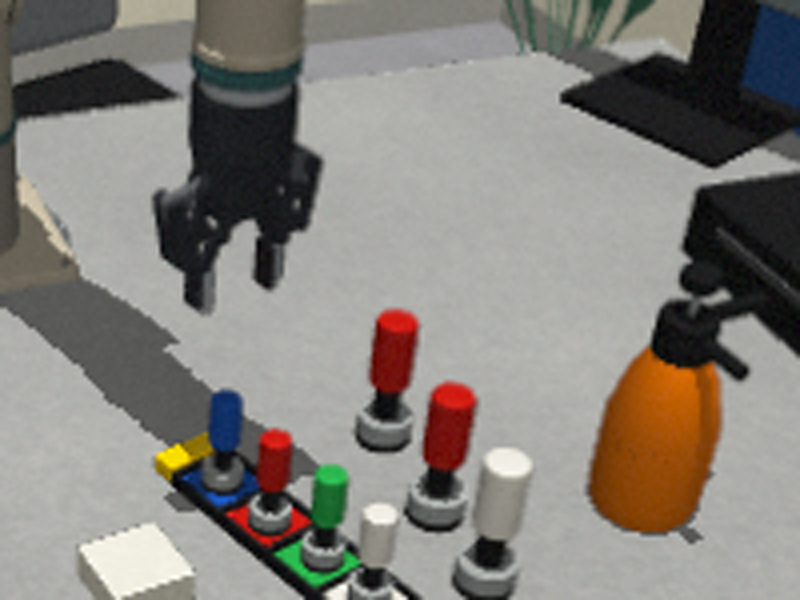

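move_arm(increments=[[0,-0.2,4,0,0,0],[0,-0.2,8,0,0,0],[0,-0.2,11,0,0,0],[0,-0.2,12.5,0,0,0],[0,-0.2,12.5,0,0,0],[0,-0.2,12.5,0,0,0]])

```text
clock: 2.45
eef_pos: [450.5, 113.0, 55.5]
tool_rot: [3.142, -0.0, -2.855]
force: [0.5, 0.7, 0.6]
width: 55.6
```

move_arm(increments=[[0,0,0,0,0,0],[0,0,0,0,0,0],[0,0,0,0,0,0],[0,0,0,0,0,0],[0,0,0,0,0,0],[0,0,0,0,0,0]], grip=-1)

```text
clock: 3.05
eef_pos: [451.2, 112.8, 56.2]
tool_rot: [3.142, 0.002, -2.856]
force: [-0.2, 0.4, 7.2]
width: 24.6
```

move_arm(increments=[[0,0,-3,0,0,0],[0,0,-7,0,0,0],[0,0,-11.5,0,0,0],[0,0,-11.5,0,0,0],[0,0,-11.5,0,0,0]])

```text
clock: 3.55
eef_pos: [451.0, 112.5, 171.3]
tool_rot: [-3.141, 0.003, -2.856]
force: [-0.3, 0.4, -1.3]
width: 24.9
```

```bash
python3 -c "
from h import *
go([641,-121.5,167],[641,-121.5,53])
crop('scene','c3',180,60,200,150,4)"
```

```text
t 3.55 at [451.  112.5 171.3] rpy [-1.800e+02  1.000e-01 -1.636e+02] w 24.9
[641, -121.5, 167] [-11.65 -27.81   0.47] [-0.   0.1 -0. ]
[641, -121.5, 53] [-11.62 -27.81  11.87] [-0.   0.1 -0. ]
```

View pics/c3.png

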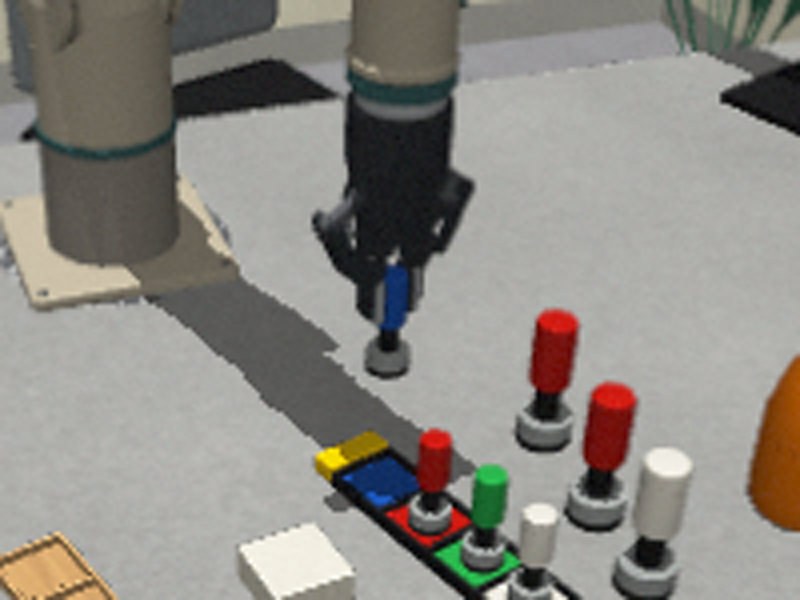

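move_arm(increments=[[-1.5,-3.6,0,0,0,0],[-3.5,-8.4,0,0,0,0],[-5.5,-13.2,0,0,0,0],[-7.5,-18,0,0,0,0],[-9.5,-22.8,0,0,0,0],[-11,-26.3,0,0,0,0],[-11.6,-27.8,0.4,0,0,0],[-11.6,-27.8,0.4,0,0,0],[-11.6,-27.8,0.4,0,0,0],[-11.6,-27.8,3,0,0,0],[-11.6,-27.8,5,0,0,0],[-11.6,-27.8,7,0,0,0],[-11.6,-27.8,7,0,0,0],[-11.6,-27.8,7,0,0,0]])

```text
clock: 5.0
eef_pos: [639.5, -119.7, 100.2]
tool_rot: [3.14, -0.001, -2.854]
force: [-0.4, -0.2, 0.4]
width: 24.7
```

```bash
python3 -c "
from h import *
go([641,-121.5,53])
print(ctrl.read_state()['qpos'].round(2))
crop('scene','c4',120,130,180,135,4)"
```

```text
t 5.0 at [ 639.5 -119.7  100.2] rpy [ 1.799e+02 -1.000e-01 -1.635e+02] w 24.7
[641, -121.5, 53] [-0.1  -0.22  4.72] [ 0.1 -0.1  0.1]
[ 0.22  0.78 -0.13  1.62  0.14  0.75  1.88]
```

View pics/c4.png

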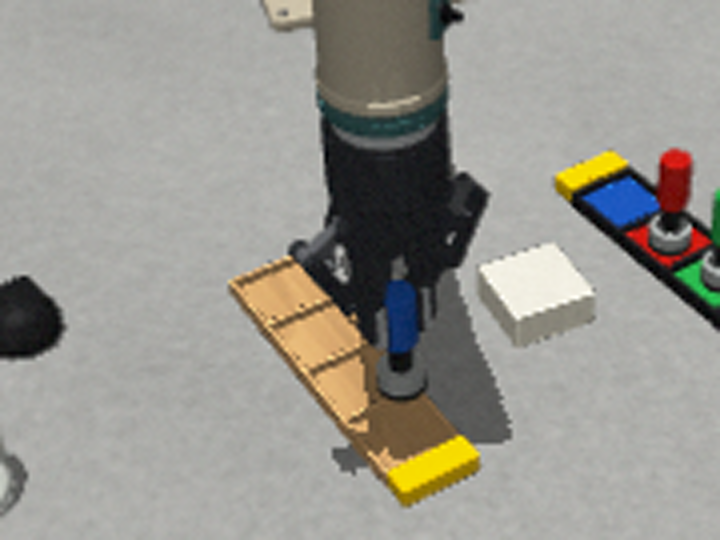

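move_arm(increments=[[0,-0.2,1.5,0,0,0],[0,-0.2,3,0,0,0],[0,-0.2,4,0,0,0],[0,-0.2,4.6,0,0,0],[0,-0.2,4.6,0,0,0],[0,-0.2,4.6,0,0,0]])

```text
clock: 5.65
eef_pos: [640.7, -123.3, 53.9]
tool_rot: [3.141, -0.0, -2.856]
force: [0.0, -0.2, -1.4]
width: 24.6
```

move_arm(increments=[[0,0.1,0.15,0,0,0],[0,0.1,0.15,0,0,0]])

```text
clock: 5.85
eef_pos: [640.8, -122.9, 53.3]
tool_rot: [-3.141, 0.001, -2.856]
force: [-0.9, -0.9, 3.3]
width: 24.7
```

move_arm(increments=[[0,0,0,0,0,0],[0,0,0,0,0,0],[0,0,0,0,0,0],[0,0,0,0,0,0],[0,0,0,0,0,0],[0,0,-3,0,0,0],[0,0,-7,0,0,0],[0,0,-11,0,0,0],[0,0,-11,0,0,0],[0,0,-11,0,0,0]], grip=0.3)

```text
clock: 6.85
eef_pos: [641.0, -122.5, 163.9]
tool_rot: [-3.141, 0.002, -2.856]
force: [0.5, 0.9, -1.1]
width: 55.7
```

```bash
python3 -c "
from h import *
go([508.5,131.5,165],[508.5,131.5,55])
crop('scene','c5',120,130,180,135,4)"
```

```text
t 6.85 at [ 641.  -122.5  163.9] rpy [-1.799e+02  1.000e-01 -1.636e+02] w 55.7
[508.5, 131.5, 165] [ 5.55 28.1  -0.15] [-0.1  0.1 -0. ]
[508.5, 131.5, 55] [ 5.57 28.11 10.85] [-0.1  0.1 -0. ]
```

View pics/c5.png

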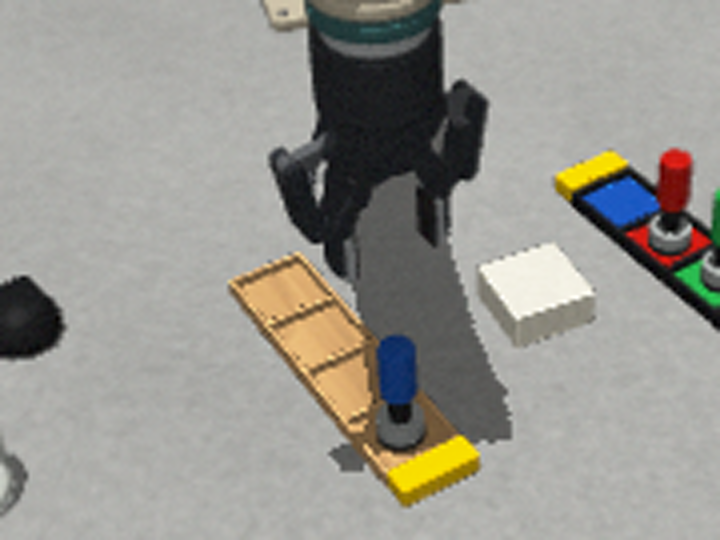

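move_arm(increments=[[1,5,0,0,0,0],[2,9.8,0,0,0,0],[2.9,14.6,0,0,0,0],[3.9,19.4,0,0,0,0],[4.8,24,0,0,0,0],[5.5,27.5,0,0,0,0],[5.6,28.1,0,0,0,0],[5.6,28.1,0,0,0,0],[5.6,28.1,1,0,0,0],[5.6,28.1,1,0,0,0]])

```text
clock: 7.9
eef_pos: [507.1, 129.2, 151.0]
tool_rot: [-3.141, -0.003, -2.859]
force: [-0.3, -0.3, -1.3]
width: 55.4
```

```bash
python3 -c "
from h import *
go([508.5,131.5,55])
print(proj('scene',[641,-121.5,6])*4-[480,520])"
```

```text
t 7.9 at [507.1 129.2 151. ] rpy [-179.9   -0.2 -163.8] w 55.4
[508.5, 131.5, 55] [-0.23  0.2   9.6 ] [-0.1 -0.2 -0.2]
[[401.91509055 429.45185172]]
```

move_arm(increments=[[-0.1,0.1,3,0,0,0],[-0.1,0.1,6,0,0,0],[-0.1,0.1,8.5,0,0,0],[-0.1,0.1,9.6,0,0,0],[-0.1,0.1,9.6,0,0,0],[-0.1,0.1,9.6,0,0,0]])

```text
clock: 8.5
eef_pos: [508.8, 132.2, 57.2]
tool_rot: [-3.141, 0.001, -2.857]
force: [-0.1, -0.2, -0.5]
width: 55.3
```

move_arm(increments=[[0,0,0,0,0,0],[0,0,0,0,0,0],[0,0,0,0,0,0],[0,0,0,0,0,0],[0,0,0,0,0,0],[0,0,0,0,0,0]], grip=-1)

```text
clock: 9.1
eef_pos: [509.0, 132.9, 57.9]
tool_rot: [-3.142, 0.002, -2.856]
force: [-1.1, -0.7, 6.1]
width: 24.3
```

move_arm(increments=[[0,0,-3,0,0,0],[0,0,-7,0,0,0],[0,0,-11.5,0,0,0],[0,0,-11.5,0,0,0],[0,0,-11.5,0,0,0]])

```text
clock: 9.6
eef_pos: [508.7, 132.8, 173.0]
tool_rot: [-3.142, 0.003, -2.856]
force: [-0.4, -1.1, -2.2]
width: 24.6
```

```bash
python3 -c "
from h import *
go([585,-137,167])
crop('scene','c6',180,60,200,150,4)"
```

```text
t 9.6 at [508.7 132.8 173. ] rpy [-180.     0.2 -163.6] w 24.6
[585, -137, 167] [  0.28 -28.04   0.6 ] [-0.   0.2 -0. ]
```

View pics/c6.png

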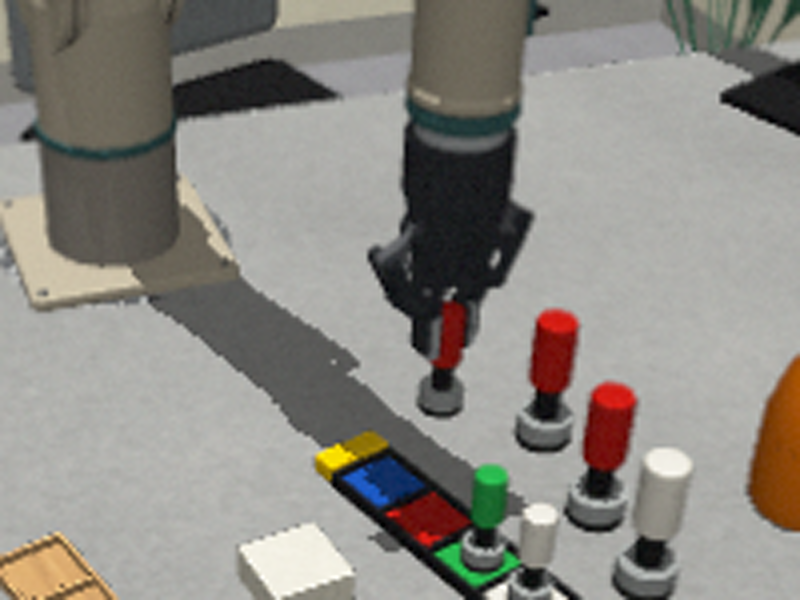

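move_arm(increments=[[0,-4,0,0,0,0],[0,-8.8,0,0,0,0],[0.1,-13.6,0,0,0,0],[0.2,-18.4,0,0,0,0],[0.3,-23,0,0,0,0],[0.3,-26.5,0.4,0,0,0],[0.3,-28,0.5,0,0,0],[0.3,-28,0.5,0,0,0],[0.3,-28,0.5,0,0,0],[0.3,-28,3,0,0,0],[0.3,-28,5.5,0,0,0],[0.3,-28,7.5,0,0,0],[0.3,-28,7.5,0,0,0],[0.3,-28,7.5,0,0,0]])

```text
clock: 11.05
eef_pos: [584.2, -134.5, 97.0]
tool_rot: [3.14, -0.0, -2.853]
force: [0.2, 0.6, -0.3]
width: 24.3
```

```bash
python3 -c "
from h import *
go([585,-137,55])"
```

```text
t 11.05 at [ 584.2 -134.5   97. ] rpy [ 179.9   -0.  -163.5] w 24.3
[585, -137, 55] [-0.01 -0.27  4.2 ] [ 0.1 -0.   0.1]
```

move_arm(increments=[[0,-0.1,1.5,0,0,0],[0,-0.1,3,0,0,0],[0,-0.1,3.8,0,0,0],[0,-0.1,4.1,0,0,0],[0,-0.1,4.1,0,0,0],[0,-0.1,4.1,0,0,0]])

```text
clock: 11.65
eef_pos: [584.7, -137.9, 55.7]
tool_rot: [-3.142, 0.0, -2.856]
force: [0.2, -0.2, -0.9]
width: 24.8
```

move_arm(increments=[[0,0.1,0.15,0,0,0],[0,0.1,0.15,0,0,0]])

```text
clock: 11.85
eef_pos: [584.8, -137.5, 55.0]
tool_rot: [-3.14, 0.001, -2.856]
force: [-0.4, -1.8, 4.2]
width: 24.8
```

Contact, so I release and lift.

move_arm(increments=[[0,0,0,0,0,0],[0,0,0,0,0,0],[0,0,0,0,0,0],[0,0,0,0,0,0],[0,0,0,0,0,0],[0,0,-3,0,0,0],[0,0,-7,0,0,0],[0,0,-11,0,0,0],[0,0,-11,0,0,0],[0,0,-11,0,0,0]], grip=0.3)

```text
clock: 12.85
eef_pos: [584.7, -137.0, 165.3]
tool_rot: [-3.141, 0.002, -2.856]
force: [0.0, 0.3, -1.1]
width: 55.5
```

```bash
python3 -c "
from h import *
go([562,153,165])"
```

```text
t 12.85 at [ 584.7 -137.   165.3] rpy [-1.799e+02  1.000e-01 -1.636e+02] w 55.5
[562, 153, 165] [-5.990e+00  2.846e+01  1.000e-02] [-0.1  0.1 -0. ]
```

move_arm(increments=[[-1,4.8,0,0,0,0],[-2,9.5,0,0,0,0],[-3.1,14.7,0,0,0,0],[-4.1,19.5,0,0,0,0],[-5.1,24.2,0,0,0,0],[-5.8,27.5,0,0,0,0],[-6,28.5,0,0,0,0],[-6,28.5,0,0,0,0],[-6,28.5,1,0,0,0],[-6,28.5,1,0,0,0],[-6,28.5,1,0,0,0]])

```text
clock: 13.95
eef_pos: [561.3, 151.2, 153.5]
tool_rot: [-3.141, -0.002, -2.859]
force: [-0.1, -0.1, -0.3]
width: 55.2
```

```bash
python3 -c "
from h import *
go([562,153,56])"
```

```text
t 13.95 at [561.3 151.2 153.5] rpy [-1.799e+02 -1.000e-01 -1.638e+02] w 55.2
[562, 153, 56] [-0.14  0.16  9.75] [-0.  -0.1 -0.2]
```

move_arm(increments=[[-0.1,0.1,3,0,0,0],[-0.1,0.1,6,0,0,0],[-0.1,0.1,8.5,0,0,0],[-0.1,0.1,9.7,0,0,0],[-0.1,0.1,9.7,0,0,0],[-0.1,0.1,9.7,0,0,0]])

```text
clock: 14.55
eef_pos: [562.8, 154.5, 58.0]
tool_rot: [-3.142, 0.001, -2.857]
force: [-0.4, 0.5, -0.1]
width: 55.6
```

move_arm(increments=[[0,0,0,0,0,0],[0,0,0,0,0,0],[0,0,0,0,0,0],[0,0,0,0,0,0],[0,0,0,0,0,0],[0,0,0,0,0,0]], grip=-1)

```text
clock: 15.15
eef_pos: [563.1, 155.0, 58.6]
tool_rot: [-3.141, 0.002, -2.856]
force: [-0.8, -0.8, 6.0]
width: 24.8
```

move_arm(increments=[[0,0,-3,0,0,0],[0,0,-7,0,0,0],[0,0,-11.5,0,0,0],[0,0,-11.5,0,0,0],[0,0,-11.5,0,0,0]])

```text
clock: 15.65
eef_pos: [562.6, 154.9, 173.5]
tool_rot: [-3.142, 0.003, -2.856]
force: [-0.4, -0.3, -1.0]
width: 24.6
```

```bash
python3 -c "
from h import *
go([529.5,-152.3,167])"
```

```text
t 15.65 at [562.6 154.9 173.5] rpy [-1.800e+02  1.000e-01 -1.636e+02] w 24.6
[529.5, -152.3, 167] [ 11.84 -28.54   0.63] [-0.   0.1 -0. ]
```

move_arm(increments=[[1.7,-4,0,0,0,0],[3.6,-8.6,0,0,0,0],[5.4,-13,0,0,0,0],[7.2,-17.4,0,0,0,0],[9,-21.8,0,0,0,0],[10.8,-26,0.4,0,0,0],[11.8,-28.5,0.5,0,0,0],[11.8,-28.5,0.5,0,0,0],[11.8,-28.5,0.5,0,0,0],[11.8,-28.5,3,0,0,0],[11.8,-28.5,5.5,0,0,0],[11.8,-28.5,7.5,0,0,0],[11.8,-28.5,7.5,0,0,0],[11.8,-28.5,7.5,0,0,0]])

```text
clock: 17.05
eef_pos: [529.2, -150.3, 97.0]
tool_rot: [3.14, -0.001, -2.854]
force: [1.0, 0.0, -0.1]
width: 24.4
```

```bash
python3 -c "
from h import *
go([529.5,-152.3,55.7])"
```

```text
t 17.05 at [ 529.2 -150.3   97. ] rpy [ 179.9   -0.  -163.5] w 24.4
[529.5, -152.3, 55.7] [ 0.03 -0.21  4.13] [ 0.1 -0.   0.1]
```

move_arm(increments=[[0,-0.1,1.5,0,0,0],[0,-0.1,3,0,0,0],[0,-0.1,3.8,0,0,0],[0,-0.1,4.05,0,0,0],[0,-0.1,4.05,0,0,0],[0,-0.1,4.15,0,0,0],[0,-0.1,4.15,0,0,0]])

```text
clock: 17.75
eef_pos: [529.9, -153.0, 56.3]
tool_rot: [-3.141, 0.001, -2.856]
force: [-0.4, 1.0, -0.1]
width: 24.6
```

move_arm(increments=[[0,0,0.15,0,0,0],[0,0,0.15,0,0,0]])

```text
clock: 17.95
eef_pos: [530.1, -153.1, 55.6]
tool_rot: [-3.141, 0.001, -2.856]
force: [-1.3, -0.2, 7.6]
width: 25.1
```

move_arm(increments=[[0,0,0,0,0,0],[0,0,0,0,0,0],[0,0,0,0,0,0],[0,0,0,0,0,0],[0,0,0,0,0,0],[0,0,-3,0,0,0],[0,0,-7,0,0,0],[0,0,-11,0,0,0],[0,0,-11,0,0,0],[0,0,-11,0,0,0]], grip=0.3)

```text
clock: 18.95
eef_pos: [529.9, -153.1, 165.1]
tool_rot: [-3.141, 0.002, -2.856]
force: [-1.3, -0.6, -0.1]
width: 55.4
```

```bash
python3 -c "
from h import *
go([616,170,165])"
```

```text
t 18.95 at [ 529.9 -153.1  165.1] rpy [-1.799e+02  1.000e-01 -1.636e+02] w 55.4
[616, 170, 165] [-17.36  28.57   0.  ] [-0.1  0.1 -0. ]
```

move_arm(increments=[[-2.4,4,0,0,0,0],[-4.9,8,0,0,0,0],[-7.4,12.2,0,0,0,0],[-9.9,16.3,0,0,0,0],[-12.4,20.4,0,0,0,0],[-14.9,24.5,0,0,0,0],[-16.7,27.5,0,0,0,0],[-17.4,28.6,0,0,0,0],[-17.4,28.6,0,0,0,0],[-17.4,28.6,1,0,0,0],[-17.4,28.6,1,0,0,0],[-17.4,28.6,1,0,0,0]])

```text
clock: 20.15
eef_pos: [615.4, 168.0, 153.5]
tool_rot: [-3.141, -0.002, -2.859]
force: [0.1, 0.5, -0.1]
width: 55.4
```

```bash
python3 -c "
from h import *
go([616,170,57])"
```

```text
t 20.15 at [615.4 168.  153.5] rpy [-1.799e+02 -1.000e-01 -1.638e+02] w 55.4
[616, 170, 57] [-0.14  0.19  9.65] [-0.1 -0.1 -0.2]
```

move_arm(increments=[[-0.1,0.1,3,0,0,0],[-0.1,0.1,6,0,0,0],[-0.1,0.1,8.5,0,0,0],[-0.1,0.1,9.7,0,0,0],[-0.1,0.1,9.7,0,0,0],[-0.1,0.1,9.7,0,0,0]])

```text
clock: 20.75
eef_pos: [617.3, 171.5, 58.2]
tool_rot: [-3.142, 0.001, -2.857]
force: [0.1, 0.5, 0.6]
width: 55.9
```

move_arm(increments=[[0,0,0,0,0,0],[0,0,0,0,0,0],[0,0,0,0,0,0],[0,0,0,0,0,0],[0,0,0,0,0,0],[0,0,0,0,0,0]], grip=-1)

```text
clock: 21.35
eef_pos: [617.5, 172.0, 58.8]
tool_rot: [-3.141, 0.002, -2.856]
force: [-0.4, -0.5, 5.5]
width: 24.8
```

move_arm(increments=[[0,0,-3,0,0,0],[0,0,-7,0,0,0],[0,0,-11.5,0,0,0],[0,0,-11.5,0,0,0],[0,0,-11.5,0,0,0]])

```text
clock: 21.85
eef_pos: [617.1, 172.0, 173.6]
tool_rot: [-3.142, 0.002, -2.856]
force: [-0.2, 0.2, -1.5]
width: 24.5
```

```bash
python3 -c "
from h import *
go([473.5,-168,167])"
```

```text
t 21.85 at [617.1 172.  173.6] rpy [-1.800e+02  1.000e-01 -1.636e+02] w 24.5
[473.5, -168, 167] [ 23.36 -28.57   0.6 ] [-0.   0.1 -0. ]
```

move_arm(increments=[[2.3,-2.9,0,0,0,0],[5.2,-6.4,0,0,0,0],[8.2,-10,0,0,0,0],[11.2,-13.7,0,0,0,0],[14.2,-17.4,0,0,0,0],[17.2,-21,0,0,0,0],[20.2,-24.7,0,0,0,0],[22.5,-27.5,0.4,0,0,0],[23.4,-28.6,0.5,0,0,0],[23.4,-28.6,0.5,0,0,0],[23.4,-28.6,0.5,0,0,0],[23.4,-28.6,3,0,0,0],[23.4,-28.6,5.5,0,0,0],[23.4,-28.6,7.5,0,0,0],[23.4,-28.6,7.5,0,0,0],[23.4,-28.6,7.5,0,0,0]])

```text
clock: 23.45
eef_pos: [473.4, -166.7, 97.3]
tool_rot: [3.141, 0.0, -2.853]
force: [0.0, -1.0, -0.6]
width: 24.8
```

```bash
python3 -c "
from h import *
go([473.5,-168,56])"
```

```text
t 23.45 at [ 473.4 -166.7   97.3] rpy [ 179.9    0.  -163.5] w 24.8
[473.5, -168, 56] [ 0.03 -0.13  4.13] [0.1 0.  0.1]
```

move_arm(increments=[[0,-0.1,1.5,0,0,0],[0,-0.1,3,0,0,0],[0,-0.1,3.8,0,0,0],[0,-0.1,4.05,0,0,0],[0,-0.1,4.05,0,0,0],[0,-0.1,4.15,0,0,0],[0,-0.1,4.15,0,0,0]])

```text
clock: 24.15
eef_pos: [473.3, -169.6, 56.3]
tool_rot: [-3.141, 0.001, -2.856]
force: [0.5, -0.2, -0.4]
width: 24.7
```

move_arm(increments=[[0,0.1,0.12,0,0,0],[0,0.1,0.12,0,0,0]])

```text
clock: 24.35
eef_pos: [473.4, -169.3, 55.7]
tool_rot: [-3.14, 0.001, -2.856]
force: [-0.9, -0.8, 7.6]
width: 24.4
```

move_arm(increments=[[0,0,0,0,0,0],[0,0,0,0,0,0],[0,0,0,0,0,0],[0,0,0,0,0,0],[0,0,0,0,0,0],[0,0,-3,0,0,0],[0,0,-7,0,0,0],[0,0,-11,0,0,0],[0,0,-13,0,0,0],[0,4,-13,0,0,0],[0,9,-13,0,0,0],[0,14,-13,0,0,0],[0,18,-13,0,0,0],[0,18,-13,0,0,0],[0,18,-13,0,0,0]], grip=0.3)

```text
clock: 25.85
eef_pos: [421.9, 4.7, 184.7]
tool_rot: [-3.141, 0.0, -2.853]
force: [0.3, -0.6, -1.1]
width: 55.3
```

```bash
python3 -c "
from h import *
go([473.5,-168,56])
im=eyes.get_image('top');crop('scene','c8',100,120,200,150,4)
cv2.imwrite('pics/c7.png',cv2.resize(im[120:270,:,::-1],None,fx=1.56,fy=1.56));
cv2.imwrite('pics/c9.png',cv2.resize(im[130:240,255:335,::-1],None,fx=5,fy=5,interpolation=cv2.INTER_CUBIC))"
```

```text
t 25.85 at [421.9   4.7 184.7] rpy [-180.     0.  -163.5] w 55.3
[473.5, -168, 56] [ -0.04 -18.02  12.88] [-0.   0.   0.1]
```

View pics/c8.png

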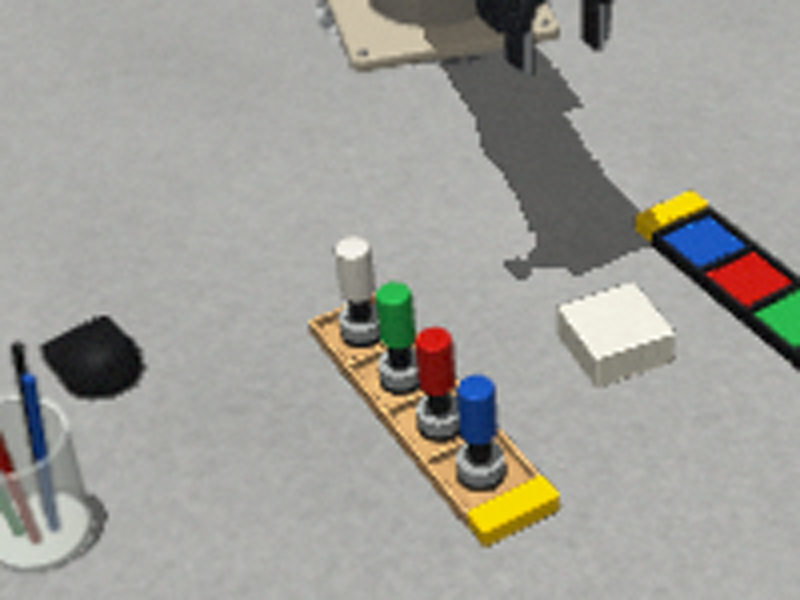

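View pics/c7.png

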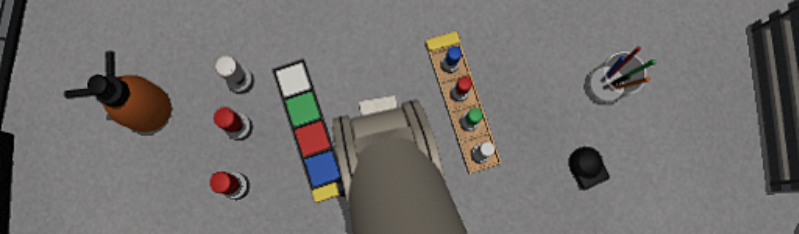

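View pics/c9.png

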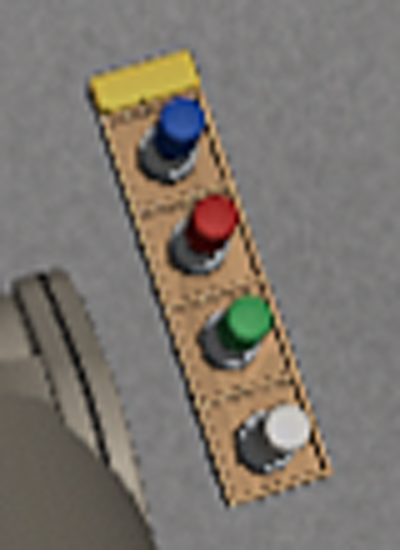

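The pictures show all four stamps upright, each inside its own place. From the yellow end the order is blue, red, green, white. The bystanders and look-alikes have not moved.

```bash
python3 -c "
from cell import ctrl
print(ctrl.finish_job())"
```

```text
the job is handed in; nothing more can be done
None
```

All four stamps are now in the wooden rack in the same order as before: blue next to the yellow end, then red, green and white. I handed the job in at about 26 s on the robot's clock; the limit is 106 s.

- **Stamps:** the last scene and top pictures show each one upright and let go, inside its own place. I lowered each until the wrist force showed light contact with the floor (3 to 8 N) before letting go. I judged how well they sit in their places by eye and did not measure it afterwards.
- **Rest of the desk:** the sprayer, pen cup, mouse and the three look-alike stamps are where they were. The arm hid part of the notepad in the last top view, but the scene view shows it in place.
- **Checks:** nothing failed or disagreed. The readings I took after each move showed wrist forces below 8 N.

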